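# Stand a slipped shield panel back up and chock its foot

### The arm

A 7-joint arm with a two-finger parallel gripper is mounted at the origin on a cart in front of the work surface, level with it; the furniture and walls round the work are solid. World frame = base frame: x ahead of the robot, y to its left, z up, the work surface at z = 0. Lengths are in m, angles in rad, forces in N, time in s.
With the tool pointing down it reaches from about 0.4 to 0.85 m from the base axis. Payload 4.5 kg.
Tool frame: the origin (TCP) lies between the finger pads; the fingertips stand 14 mm ahead of it and the grasp point (between the pads) lies 5 mm behind it; x points along the fingers, z is the direction in which the jaws open and shut, and the axes are right-handed (so a half turn about x gives the same grasp; the last joint's range is limited). The gripper opens to 88 mm and grips with 3 to 60 N. Pads are 18 mm wide; open, the fingers measure 123 mm over their backs; the gripper's body (75 mm by 187 mm) begins 45 mm behind the grasp point.
Start: joints at [-1.274, 0.689, -0.195, 1.565, 0.157, 0.902, -0.215], TCP at [0.162, 0.604, 0.253] pointing down, gripper open.
Joint ranges: [-3.01, 3.01], [-0.46, 2.08], [-1.47, 1.51], [0.13, 2.56], [-1, 4.14], [0.04, 2.09], [-2.66, 2.66]. Speed limits (rad/s): [2.57, 2.57, 3.14, 3.14, 3.14, 3.14, 3.14].

### API

Orientations are given as a unit quaternion [x, y, z, w].
In Python, from plant import r, cams gives the robot as it stands.
- The arm moves only by the tool apply_moves, never from a script. Its arguments are lists of equal length, an entry for each row: "travel": the shift along the world's x, y, z in cm, a list of three; "roll": the turn about the world's z in degrees; "gripper": the finger opening in cm, from 0 to 8.81. In form: {"travel": [[x, y, z], ...], "roll": [roll, ...], "gripper": [gripper, ...]}. A call has exactly 8 rows; each row is the pose to reach, as a shift and turn from the pose commanded when the call began; what a row does not reach only later rows make up. A row lasts 1/12 s, in which the tool goes at most 41.7 mm and 7.16 degrees, less where a joint would pass 70% of its speed; a pose out of reach is approached as far as the arm can. A call with a gripper value outside its range is refused whole. The fingers move at their own pace and stop on an object; "newtons" is the grip in N (left out, the last holds). Time passes only in rows, so rows that repeat a pose let the fingers close, or fill a call up. It gives the time, the measured TCP pose, the force and the opening at its end, in the units of the state.
- r.get_state(): the state, without advancing time (a new reading comes with each control period).
- cams.snapshot(name): name is "side" or "top"; returns a dict with "image" (480x640x3 uint8, red, green, blue), "fx", "fy", "cx", "cy" (pixels), "dist" ([k1, k2, p1, p2, k3] as OpenCV has them; the pictures are not rectified), "R" (3x3) and "t" (3): a world point X has camera coordinates R X + t. Camera axes: x right, y down, z forward; pixel columns grow to the right and rows downward; lengths in m; the calibration is good to about 2 mm. A picture is of the moment at which its call begins. There is no depth.
- r.finish_job(): hands the job in, once; it reports no verdict.
The state is a dict: "clock": time; "q": joint angles; "qd": joint speeds; "joint_torque": joint torques, N m; "tool_pos": TCP position; "eef_rot": TCP orientation; "contact_force": force on the tool from outside, world axes, zero at the start; "moment": the same for the moment, N m; "opening": opening from 0.0 (shut) to 1.0 (fully open).
Only numpy, scipy, OpenCV 4.12 (cv2) and the standard library are available. Lean on these libraries where they do the work, as an engineer would, in place of code of your own. Each camera call takes 0.05 s, during which the arm holds its last target. There are 200 camera calls.

### The job

The grey shield panel leaning on the tall angle plate has slipped down and takes up the desk. Slide its foot in along the desk, without lifting it, until it leans squarely against the plate at about 70 degrees to the desk, and put the black riser block flat on the desk on the near side of the foot bar, snug against its middle, so that it cannot slip again. Leave the other things on the desk where they are.

Things in the scene. Friction and masses are not known exactly. Their poses are not given: they have to be found in the camera images.
- angle_plate: fixed right-angle plate of bare aluminium: upright plate 180 wide, 270 high, 12 thick; flange and ribs on its far side only (100 deep in all). Origin: on the desk, at the middle of the foot of its flat front face, which is the plane x = 0. x points level out of its back, away from the robot (push the panel's foot along +x), y along its width, z up
- panel: loose flat grey panel, 130 wide, 6 thick, 0.3 kg; round black bars (130 long) along its foot (24 diameter) and top edge (12 diameter), 250 from axis to axis. Starts leaning at 48 degrees to the desk, foot bar on the desk on the robot's side, top bar on the plate's face. Origin: middle of the foot bar's axis, 12 above the desk. z runs from foot to top, y along the bars, x to the plate's side
- panel_top (a point): middle of the panel's top bar's axis. Friction (0.5 to 0.7) holds the panel wherever its foot is left between the start and nearly upright; pushing the foot takes under 15 N. At 70 degrees the foot bar's axis is 91 from the plate's front face (112 at 65 degrees, 71 at 75)
- block: loose black riser block, 50 x 50 x 26 high, about 0.5 kg, lying flat on the right of the work. Origin: centre of its underside; x and y square to its sides, z up. Snug against the middle of the foot bar, its origin is 37 level from the foot bar's axis
- lens_case: bystander: small white box, 47 x 45 x 19, near the front of the big cream cabinet; origin: centre of its underside
- dropper_bottle: bystander: brown bottle with black dropper cap, 33 diameter, 102 high, near the left edge of the desk; origin: centre of its underside
- adapter_ring: bystander: white stepped ring, 26 diameter, 15 high, near the left front corner of the desk; origin: centre of its underside
There are look-alikes about, which are no part of the job. There is more than one size of the block; the one meant has the size given above.

How it is judged:
At the end, for the whole second after the job is handed in: Panel at rest, foot bar on the desk, top bar on the plate's front face, leaning 63 to 77 degrees to the desk, square within 0.15 rad; block flat and still on the near side, its centre within 42 mm (level) of the middle of the foot bar's axis (touching or within 5 mm) (angle between panel's own z axis and vertical between 0.227 and 0.471 rad and x of panel_top in the frame of angle_plate between -0.012 and 0 m and x of panel in the frame of angle_plate below -0.05 m and height (world z) of panel below 0.016 m and angle between the y axis of panel and the y axis of angle_plate, either way round below 0.15 rad and horizontal distance between block and panel below 0.042 m and x of block in the frame of angle_plate below -0.09 m and angle between block's own z axis and vertical below 0.06 rad and height (world z) of block below 0.004 m and linear speed of each of panel, block below 0.01 m/s).
It fails at once if the panel's foot is lifted off the desk (bar axis above 35 mm) (height (world z) of panel above 0.035 m).
It fails at once if the small white box is moved by more than 25 mm (distance of lens_case from where it was at the start of the episode above 0.025 m).
It fails at once if the dropper bottle is moved by more than 25 mm (distance of dropper_bottle from where it was at the start of the episode above 0.025 m).
It fails at once if the white ring is moved by more than 25 mm (distance of adapter_ring from where it was at the start of the episode above 0.025 m).
It also fails if it takes over 51 s, if anything falls off the work surface, if the arm or the gripper's body presses on something with over 40 N, if the wrist force passes 120 N, or if a joint passes its speed limit or range.

## Working session

There is one attempt and no reset: what is moved stays moved. The work goes in short steps, Python scripts to look and compute and a tool call to move; the robot and the scene stay as the last step left them, time stands still between calls to the robot, and variables do not carry over. Pictures are saved under pics/ and viewed, about 8 in all and at most 12, crops included, and the job is handed in when it is done.

Besides the shell and the picture viewer there is one more tool, called after "Call:" by a JSON object that holds its "op" and its "data". apply_moves: Moves the arm, as the interface text tells. Its arguments: {"type":"object","properties":{"travel":{"type":"array","items":{"type":"array","items":{"type":"number"}}},"roll":{"type":"array","items":{"type":"number"}},"gripper":{"type":"array","items":{"type":"number"}},"newtons":{"type":"number"}},"required":["travel","roll","gripper"]}

```bash
mkdir -p pics; cat > h.py <<'E'
import numpy as np, cv2
from plant import r, cams
def snap(n,f):
    s=cams.snapshot(n); cv2.imwrite('pics/'+f,cv2.cvtColor(s['image'],cv2.COLOR_RGB2BGR)); return s
def K(s): return np.array([[s['fx'],0,s['cx']],[0,s['fy'],s['cy']],[0,0,1.]])
def ray(s,p):
    u=cv2.undistortPoints(np.array([[p]],float),K(s),np.array(s['dist']))[0,0]
    R=np.array(s['R']);t=np.array(s['t']); return -R.T@t, R.T@np.array([u[0],u[1],1])
def onz(s,p,z):
    c,d=ray(s,p); return c+d*(z-c[2])/d[2]
def proj(s,X):
    return cv2.projectPoints(np.array(X,float).reshape(-1,1,3),cv2.Rodrigues(np.array(s['R']))[0],np.array(s['t'],float),K(s),np.array(s['dist']))[0][:,0]
E
python3 - <<'E'
from h import *
for n in('side','top'):
    s=snap(n,n+'0.png'); c,_=ray(s,(320,240)); print(n,c,s['fx'],onz(s,(320,240),0))
st=r.get_state();print({k:st[k] for k in('clock','tool_pos','eef_rot','contact_force','opening')})
E
```

```text
side [ 0.16241231 -0.50231503  0.69537808] 537.9341602210761 [0.72023645 0.35081529 0.        ]
top [0.41094046 0.13143892 1.0755877 ] 587.5572839253473 [0.56802724 0.16570467 0.        ]
{'clock': 0.1, 'tool_pos': array([0.16227371, 0.60302477, 0.25198504]), 'eef_rot': array([-0.43057782,  0.56160818,  0.42981785,  0.56076342]), 'contact_force': array([ 0.15775151, -0.43700726,  0.17375528]), 'opening': 0.9986705635022413}
```

View pics/top0.png

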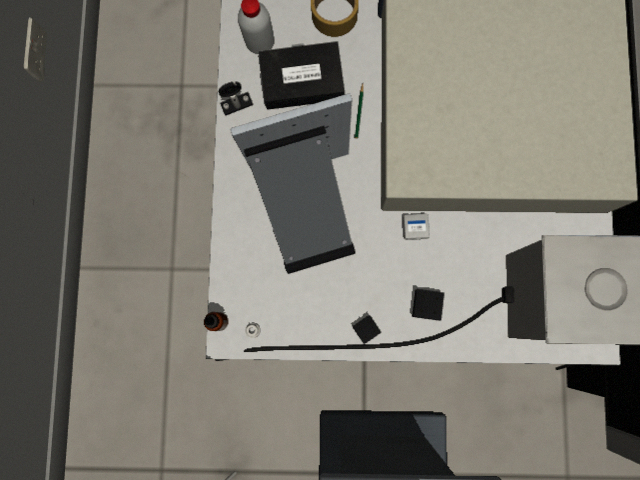

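View pics/side0.png

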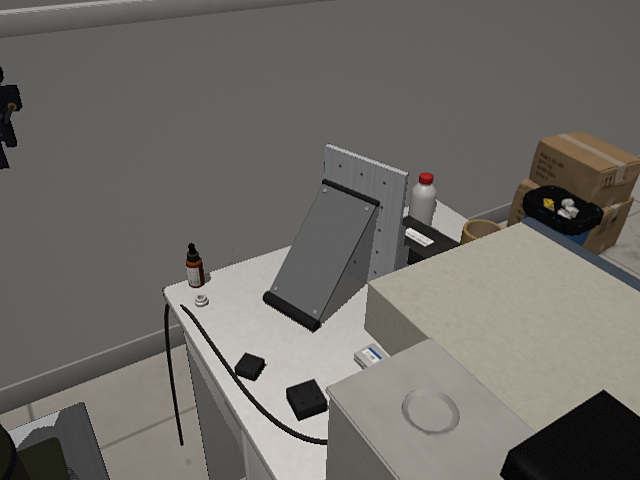

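The top view shows the foot bar from about (287,268) to (354,249), with two black blocks: a small one at (367,327) and a larger one at (428,303). The white box is at (416,226), the ring at (253,329) and the bottle at (215,321). The side view agrees. Next I measure.

```bash
cat > m.py <<'E'
from h import *
def blobs(s,roi,th=60,amin=150):
    x0,y0,x1,y1=roi; g=s['image'].max(2)[y0:y1,x0:x1]; m=(g<th).astype(np.uint8)
    m=cv2.morphologyEx(m,cv2.MORPH_OPEN,np.ones((5,5)))
    out=[]
    for c in cv2.findContours(m,cv2.RETR_EXTERNAL,cv2.CHAIN_APPROX_NONE)[0]:
        if cv2.contourArea(c)>amin: out.append((c[:,0]+[x0,y0]).astype(float))
    return out
def rect(s,c,z):
    P=np.array([onz(s,p,z)[:2] for p in c]); return cv2.minAreaRect((P*1000).astype(np.float32))
E
python3 - <<'E'
from m import *
s=cams.snapshot('top')
print('blocks')
for c in blobs(s,(340,275,460,345)): print(c.mean(0),rect(s,c,.026),rect(s,c,0.013))
print('foot')
for c in blobs(s,(270,235,370,285)): print(c.mean(0),rect(s,c,.018))
print('topbar')
for c in blobs(s,(238,120,335,165)): print(c.mean(0),rect(s,c,.2))
for n,p,z in(('case',(416,226),.019),('ring',(253,329),.015),('bottle',(212,321),.1),('plateL',(233,131),.27),('plateR',(351,97),.27)): print(n,onz(s,p,z))
E
```

```text
blocks
[366.51515152 329.04545455] ((406.5138244628906, 80.93902587890625), (37.76411437988281, 35.75920867919922), 34.25029754638672) ((406.4590148925781, 80.31350708007812), (38.23187255859375, 36.20212173461914), 34.25028610229492)
[427.11111111 304.21296296] ((451.8498840332031, -27.216751098632812), (51.915428161621094, 50.449127197265625), 83.08724212646484) ((452.35662841796875, -29.181838989257812), (52.55843734741211, 51.07396697998047), 83.08720397949219)
foot
[319.45945946 258.35810811] ((531.5447387695312, 165.7476806640625), (18.188478469848633, 128.9173583984375), 17.73012351989746)
topbar
[285.         140.72093023] ((693.2969360351562, 215.8348846435547), (13.673398971557617, 130.82789611816406), 17.627944946289062)
case [ 0.59300042 -0.00931284  0.019     ]
ring [0.40358723 0.28258897 0.015     ]
bottle [0.41631872 0.33866863 0.1       ]
plateL [0.68437912 0.28376016 0.27      ]
plateR [0.73656389 0.1158415  0.27      ]
```

```bash
python3 - <<'E'
from h import *
from scipy.spatial.transform import Rotation as R
M=R.from_quat(r.get_state()['eef_rot']).as_matrix();print(M.round(3),np.degrees(np.arctan2(M[1,2],M[0,2])))
s=cams.snapshot('top');
for p in((507,256),(507,336)): print(onz(s,p,0))
E
```

```text
[[-0.    -0.966  0.26 ]
 [-0.001  0.26   0.966]
 [-1.    -0.    -0.001]] 74.94561128206327
[ 0.54224322 -0.17830481  0.        ]
[ 0.39705443 -0.17407297  0.        ]
```

Call:
{"op": "apply_moves", "data": {"travel": [[2,-3.5,0],[4,-7,0],[6.5,-10.5,0],[8.5,-14,0],[10.5,-17.5,0],[13,-21,0],[15,-24.5,0],[17,-28,0]], "roll": [1,2,3,4,5,6,7,8], "gripper": [8.8,8.8,8.8,8.8,8.8,8.8,8.8,8.8]}}

```text
clock: 0.87
tool_pos: [0.3333, 0.3216, 0.2528]
eef_rot: [-0.469, 0.53, 0.468, 0.53]
contact_force: [2.1, -0.1, 0.0]
opening: 0.998
```

Call:
{"op": "apply_moves", "data": {"travel": [[1.4,-3.8,0],[2.8,-7.6,0],[4.2,-11.4,0],[5.6,-15.2,0],[7,-19,0],[8.4,-22.8,0],[9.8,-26.6,0],[11,-30.2,0]], "roll": [0,0,0,0,0,0,0,0], "gripper": [8.8,8.8,8.8,8.8,8.8,8.8,8.8,8.8]}}

```text
clock: 1.53
tool_pos: [0.443, 0.0192, 0.2528]
eef_rot: [-0.468, 0.53, 0.468, 0.53]
contact_force: [1.0, 0.2, -0.9]
opening: 0.996
```

Call:
{"op": "apply_moves", "data": {"travel": [[0.5,-2.4,-2.5],[0.9,-4.8,-5],[0.9,-4.8,-9],[0.9,-4.8,-13],[0.9,-4.8,-16],[0.9,-4.8,-18],[0.9,-4.8,-18],[0.9,-4.8,-18]], "roll": [0,0,0,0,0,0,0,0], "gripper": [8.8,8.8,8.8,8.8,8.8,8.8,8.8,8.8]}}

```text
clock: 2.2
tool_pos: [0.4509, -0.0263, 0.0722]
eef_rot: [-0.468, 0.53, 0.469, 0.529]
contact_force: [0.1, -1.2, -0.0]
opening: 1.0
```

```bash
python3 - <<'E'
from h import *
s=snap('side','side1.png'); i=cv2.imread('pics/side1.png')[280:480,160:460]; cv2.imwrite('pics/side1c.png',cv2.resize(i,None,fx=2.5,fy=2.5))
E
```

```text
(no output)
```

View pics/side1c.png

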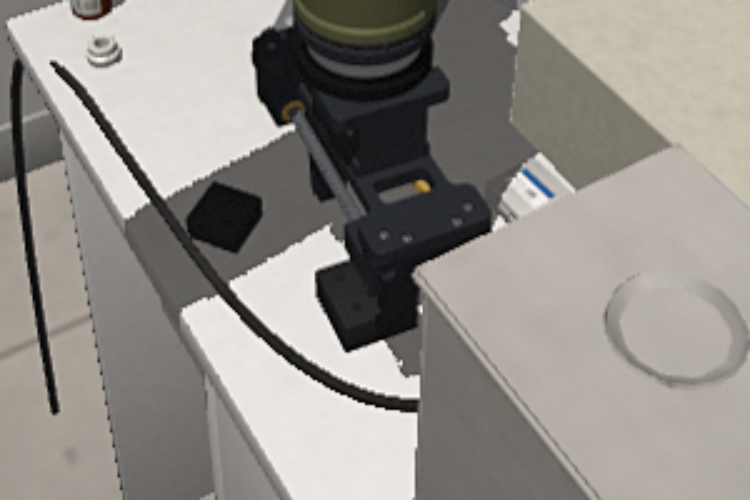

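The crop shows the fingers straddling the larger block, at about (370,300). I lower and grip.

Call:
{"op": "apply_moves", "data": {"travel": [[0,0,-2],[0,0,-4],[0,0,-5.3],[0,0,-5.3],[0,0,-5.3],[0,0,-5.3],[0,0,-5.3],[0,0,-5.3]], "roll": [0,0,0,0,0,0,0,0], "gripper": [8.8,8.8,8.8,8.8,6,4,4,4], "newtons": 30}}

```text
clock: 2.92
tool_pos: [0.4535, -0.0265, 0.0216]
eef_rot: [-0.47, 0.528, 0.467, 0.531]
contact_force: [0.3, 0.0, -0.1]
opening: 0.722
```

Call:
{"op": "apply_moves", "data": {"travel": [[0,0,0],[0,0,0],[0,0,0],[0,0,1],[0,0,3],[0,0,5],[0,0,5],[0,0,5]], "roll": [0,0,0,0,0,0,0,0], "gripper": [4,4,4,4,4,4,4,4]}}

```text
clock: 3.58
tool_pos: [0.4523, -0.0261, 0.0716]
eef_rot: [-0.468, 0.529, 0.468, 0.531]
contact_force: [0.3, -0.2, -4.0]
opening: 0.562
```

Call:
{"op": "apply_moves", "data": {"travel": [[0.3,3,0],[0.6,6,0],[0.9,9,0],[1.2,12,0],[1.5,15,0],[1.8,17.3,0],[1.8,17.3,0],[1.8,17.3,0]], "roll": [4,8,12,16,20,24.5,24.5,24.5], "gripper": [4,4,4,4,4,4,4,4]}}

```text
clock: 4.25
tool_pos: [0.4692, 0.1483, 0.0691]
eef_rot: [-0.57, 0.418, 0.571, 0.418]
contact_force: [0.2, -1.0, -3.8]
opening: 0.565
```

```bash
python3 - <<'E'
from h import *
s=snap('top','top2.png'); snap('side','side2.png')
a=cv2.imread('pics/top2.png')[80:360,200:460]; b=cv2.imread('pics/side2.png')[140:420,180:460]
cv2.imwrite('pics/c2.png',np.hstack([cv2.resize(a,(390,420)),cv2.resize(b,(400,420))]))
print(r.get_state()['tool_pos'])
E
```

```text
[0.46884545 0.14499797 0.06902291]
```

View pics/c2.png

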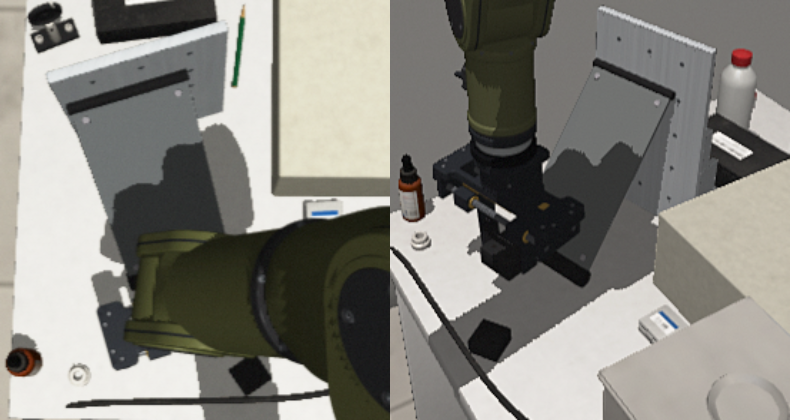

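The block is in hand, square to the panel and clear of the foot bar. I lower it.

Call:
{"op": "apply_moves", "data": {"travel": [[0,0,-1.5],[0,0,-3],[0,0,-4],[0,0,-4.5],[0,0,-4.7],[0,0,-4.7],[0,0,-4.7],[0,0,-4.7]], "roll": [0,0,0,0,0,0,0,0], "gripper": [4,4,4,4,4,4,4,4]}}

```text
clock: 5.02
tool_pos: [0.4696, 0.1464, 0.0232]
eef_rot: [0.57, -0.418, -0.57, -0.419]
contact_force: [0.4, 0.3, -4.9]
opening: 0.566
```

Call:
{"op": "apply_moves", "data": {"travel": [[1.0,0.3,0],[2,0.6,0],[2.9,0.9,0],[3.5,1.1,0],[4.1,1.3,0],[4.8,1.5,0],[5.4,1.7,0],[6,1.9,0]], "roll": [0,0,0,0,0,0,0,0], "gripper": [4,4,4,4,4,4,4,4]}}

```text
clock: 5.68
tool_pos: [0.5287, 0.1649, 0.0225]
eef_rot: [-0.57, 0.419, 0.57, 0.418]
contact_force: [-1.8, -0.9, -5.6]
opening: 0.566
```

Call:
{"op": "apply_moves", "data": {"travel": [[0.6,0.2,0],[1.2,0.4,0],[1.8,0.6,0],[2.4,0.75,0],[2.8,0.9,0],[2.8,0.9,0],[2.8,0.9,0],[2.8,0.9,0]], "roll": [0,0,0,0,0,0,0,0], "gripper": [4,4,4,4,4,4,4,4]}}

```text
clock: 6.35
tool_pos: [0.558, 0.175, 0.0231]
eef_rot: [0.57, -0.418, -0.57, -0.419]
contact_force: [0.4, 0.2, -4.7]
opening: 0.564
```

```bash
python3 - <<'E'
from h import *
s=snap('top','top3.png'); snap('side','side3.png')
a=cv2.imread('pics/top3.png')[80:360,200:460]; b=cv2.imread('pics/side3.png')[140:420,180:460]
cv2.imwrite('pics/c3.png',np.hstack([cv2.resize(a,(390,420)),cv2.resize(b,(400,420))]))
st=r.get_state();print(st['tool_pos'],st['contact_force'])
E
```

```text
[0.55761281 0.17482073 0.02302022] [-0.68716994  0.36480834 -4.2167059 ]
```

View pics/c3.png

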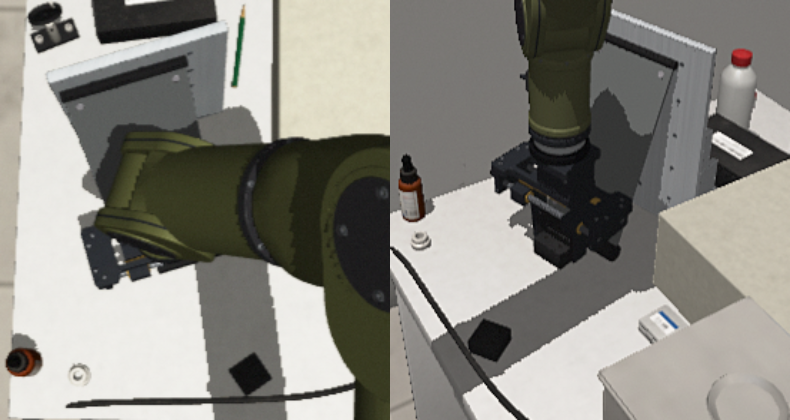

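The top bar has risen and still lies on the plate at (60–190, 60–100) in the crop, so the panel is steepening. I do the final 19 mm.

Call:
{"op": "apply_moves", "data": {"travel": [[0.5,0.15,0],[1.0,0.3,0],[1.4,0.45,0],[1.8,0.6,0],[1.8,0.6,0],[1.8,0.6,0],[1.8,0.6,0],[1.8,0.6,0]], "roll": [0,0,0,0,0,0,0,0], "gripper": [4,4,4,4,4,4,4,4]}}

```text
clock: 7.12
tool_pos: [0.5757, 0.1808, 0.023]
eef_rot: [0.57, -0.418, -0.57, -0.419]
contact_force: [-0.2, 0.8, -4.5]
opening: 0.562
```

```bash
python3 - <<'E'
from m import *
s=cams.snapshot('top')
z=.012+.25*np.sin(np.radians(70))
for c in blobs(s,(232,105,332,160),45): print(c.mean(0),rect(s,c,z+.003))
# expected top bar centre: lean from height by ray: u=face-6
c0=None
st=r.get_state();print(st['tool_pos'],st['contact_force'])
snap('side','side4.png')
E
```

```text
[281.5        130.85795455] ((692.1575317382812, 216.254150390625), (11.91864013671875, 127.45598602294922), 17.331680297851562)
[0.57563123 0.18076613 0.02296751] [ 1.19250461  0.01638259 -5.33507279]
```

View pics/side4.png

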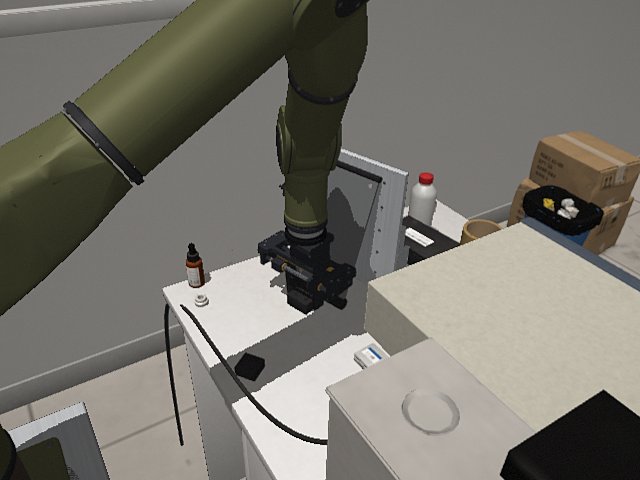

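The panel stands steep and square to the plate (top bar angle 17.3°, against about 17.2° for the plate). I set the block down and release it.

Call:
{"op": "apply_moves", "data": {"travel": [[0,0,-0.1],[0,0,-0.2],[0,0,-0.2],[0,0,-0.2],[0,0,-0.2],[0,0,-0.2],[0,0,-0.2],[0,0,-0.2]], "roll": [0,0,0,0,0,0,0,0], "gripper": [4,4,4,4,4.5,5,5.5,6]}}

```text
clock: 7.88
tool_pos: [0.5757, 0.1809, 0.0208]
eef_rot: [-0.57, 0.418, 0.57, 0.419]
contact_force: [0.2, -0.0, -0.2]
opening: 0.669
```

Call:
{"op": "apply_moves", "data": {"travel": [[0,0,0],[0,0,0],[0,0,0.5],[0,0,2],[-0.5,0,5],[-1.5,-0.5,8.5],[-3,-1,12],[-5,-1.5,15]], "roll": [0,0,0,0,0,0,0,0], "gripper": [6.5,7,7,7,7,7,7,7]}}

```text
clock: 8.55
tool_pos: [0.526, 0.1661, 0.1739]
eef_rot: [0.57, -0.417, -0.569, -0.42]
contact_force: [0.5, 0.1, 0.5]
opening: 0.792
```

Call:
{"op": "apply_moves", "data": {"travel": [[-1,-4,0],[-2,-8,0],[-3,-12,0],[-4,-16,0],[-5,-20,0],[-5,-23,0],[-5,-23,0],[-5,-23,0]], "roll": [0,0,0,0,0,0,0,0], "gripper": [7,7,7,7,7,7,7,7]}}

```text
clock: 9.22
tool_pos: [0.4754, -0.0663, 0.1716]
eef_rot: [0.57, -0.42, -0.569, -0.42]
contact_force: [-0.3, -0.3, 0.2]
opening: 0.795
```

```bash
python3 - <<'E'
from m import *
s=snap('top','top5.png'); snap('side','side5.png')
a=cv2.imread('pics/top5.png')[80:360,200:460]; b=cv2.imread('pics/side5.png')[140:420,180:460]
cv2.imwrite('pics/c5.png',np.hstack([cv2.resize(a,(390,420)),cv2.resize(b,(400,420))]))
for c in blobs(s,(232,105,332,160),45): print('top',rect(s,c,.25))
for c in blobs(s,(260,190,350,260),60): print('foot+block',c.mean(0),rect(s,c,.02),cv2.boundingRect(c.astype(np.int32)))
E
```

```text
top ((692.32373046875, 216.00631713867188), (12.954996109008789, 128.80838012695312), 17.283849716186523)
foot+block [309.38659794 225.55670103] ((581.4872436523438, 181.2325439453125), (67.3132095336914, 127.01104736328125), 17.475120544433594) (274, 205, 67, 47)
```

View pics/c5.png

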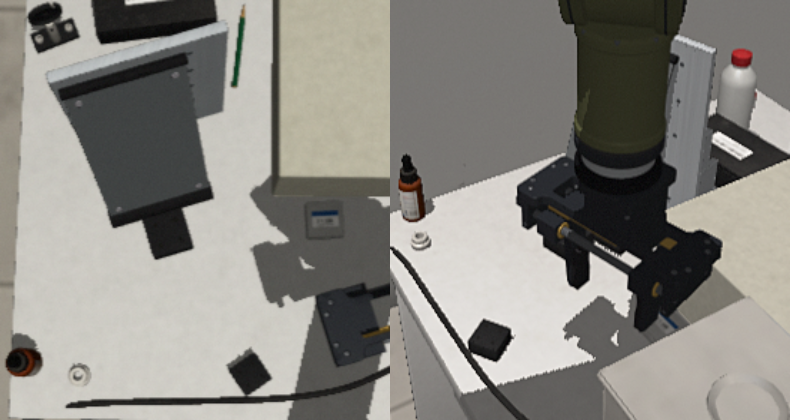

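The panel is up, and the block touches near the middle of the bar, at about (167,235) in the crop. I measure its offset in the plate's axes.

```bash
python3 - <<'E'
from m import *
s=cams.snapshot('top'); a=np.radians(17.4); u=np.array([np.cos(a),np.sin(a)]); v=np.array([-u[1],u[0]])
c=max(blobs(s,(260,190,350,260),60),key=cv2.contourArea)
P=np.array([onz(s,p,.02)[:2] for p in c]); U,V=P@u,P@v
print('u range',U.min(),U.max(),'bar v',V.min(),V.max())
b=V[U<U.min()+.035]; print('block v',b.min(),b.max(),'offset mm',((b.min()+b.max())-(V.min()+V.max()))*500)
for n,p,z in(('case',(416,226),.019),('ring',(252.5,329.5),.015)): print(n,s['image'][int(p[1]),int(p[0])])
E
```

```text
Traceback (most recent call last):
cv2.error: OpenCV(4.12.0) /io/opencv/modules/imgproc/src/shapedescr.cpp:315: error: (-215:Assertion failed) npoints >= 0 && (depth == CV_32F || depth == CV_32S) in function 'contourArea'
```

```bash
python3 - <<'E'
from m import *
s=cams.snapshot('top'); a=np.radians(17.4); u=np.array([np.cos(a),np.sin(a)]); v=np.array([-u[1],u[0]])
c=max(blobs(s,(260,190,350,260),60),key=len)
P=np.array([onz(s,p,.02)[:2] for p in c]); U,V=P@u,P@v
print('u range',U.min(),U.max(),'bar v',V.min(),V.max())
b=V[U<U.min()+.035]; print('block v',b.min(),b.max(),'offset mm',((b.min()+b.max())-(V.min()+V.max()))*500)
E
```

```text
u range 0.5754141859104589 0.6431316532104655 bar v -0.06441617885536725 0.0625892474690915
block v -0.02315214420860355 0.0252792093349635 offset mm 1.9769982563178496
```

```bash
python3 -c "
from h import *
r.finish_job(); print(r.get_state()['clock'])"
```

```text
the job is handed in; nothing more can be done
the job is handed in; nothing more can be done
```

I gripped the 50 mm riser block and pushed the panel's foot bar in with it, about 8 cm along the desk. I then set the block down against the bar and backed off. The job is handed in after about 9.5 s of robot time; it reports no verdict.

Last checks, from the top camera:
- **Lean:** the foot bar's axis is about 91–94 mm from the plate's face, which is about 70°. This comes from the pushed distance and the block's edge, not from measuring the lean directly.
- **Squareness:** the top bar lies on the plate's face at 17.3°, and the plate is at about 17.2°.
- **Block:** it touches the bar with no visible gap, about 2 mm off the bar's middle. The force reading went to about zero when I set it down, so it is resting on the desk.
- **Bystanders:** the lens case, dropper bottle and ring look unmoved in the final pictures. I judged this by eye and did not measure them again.

No check failed. The only disagreement was about 5 mm in the position of the plate's face, between its top edge and the panel's bars. I used the value from the bars.

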